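# Tap the take-up wedge home with the mallet

## Robot

A 7-joint arm with a two-finger parallel gripper is mounted at the origin on a cart in front of the work surface, level with it; the furniture and walls round the work are solid. World frame = base frame: x ahead of the robot, y to its left, z up, the work surface at z = 0. Lengths are in m, angles in rad, forces in N, time in s.
With the tool pointing down it reaches from about 0.425 to 0.925 m from the base axis. Payload 6.8 kg.
Tool frame: the origin (TCP) lies midway between the tips of the shut fingers; the grasp point (between the pads) lies 19 mm behind it; x points along the fingers, z is the direction in which the jaws open and shut, and the axes are right-handed (so a half turn about x gives the same grasp; the last joint's range is limited). The gripper opens to 85 mm and grips with 20 to 120 N. Pads are 22 mm wide; open, the fingers measure 114 mm over their backs; the gripper's body (76 mm by 85 mm) begins 54 mm behind the grasp point. The pads swing forward as they close: fully open they stand 13 mm farther back than shut.
Start: joints at [-0.108, 0.477, 0.022, 1.555, -0.011, 1.109, -0.083], TCP at [0.675, 0, 0.231] pointing down, gripper open.
Joint ranges: [-2.96, 2.96], [-0.34, 2.1], [-1.41, 1.46], [0.24, 2.44], [-1.37, 4.51], [0.17, 1.92], [-2.96, 2.96]. Speed limits (rad/s): [2.39, 2.39, 3.14, 3.14, 3.14, 3.14, 3.14].

## Interface

Orientations are given as a unit quaternion [w, x, y, z].
In Python, from station import bot gives the robot as it stands. The module is installed in compiled form; this text tells all that it offers.
- The arm moves only by the shell command python3 -m jog 'ROWS' [FORCE]. ROWS is text: rows parted by semicolons, each of 7 numbers parted by spaces: the shift along the tool's x, y, z in mm, then the turn, a rotation vector about the tool's x, y, z in units of 6 degrees (1.0 is 6 degrees), then the finger opening in mm, from 0 to 85.4. A call has 1 to 5 rows; each row shifts and turns the commanded pose from where the row before left it, along the tool's axes as they then stand; what a row does not reach is not made up. A row lasts 1/10 s, in which the tool goes at most 50 mm and 8.59 degrees, less where a joint would pass 70% of its speed; a pose out of reach is approached as far as the arm can. A call with a gripper value outside its range is refused whole. The fingers move at their own pace and stop on an object; FORCE is the grip in N (left out, the last holds). Time passes only in rows, so rows that do not move let the fingers close. It gives the time, the measured TCP pose, the force and the opening at its end, in the units of the state.
- bot.get_obs(): the state, without advancing time (a new reading comes with each control period).
- bot.read_camera(name): name is "scene" or "side" or "wrist"; returns (picture, depth): 420x560x3 uint8, red, green, blue; 420x560 float32, m along the optical axis (not along the pixel's ray), 0 where there is no reading.
- bot.calibration(name): a dict with "fx", "fy", "cx", "cy" (pixels), "T" (4x4, takes a point from camera to world coordinates). Camera axes: x right, y up, looking along -z (the intrinsics and any distortion apply to the point x, -y, -z); pixel columns grow to the right and rows downward; lengths in m; the calibration is good to about 2 mm. A picture is of the moment at which its call begins: read the wrist's pose just before it. calibration takes no time and is no camera call; for the wrist camera it gives the pose at the moment of the call.
- bot.hand_in(): hands the job in, once; it reports no verdict.
The state is a dict: "t": time; "q": joint angles; "joint_vel": joint speeds; "joint_torque": joint torques, N m; "eef_pos": TCP position; "tool_rot": TCP orientation; "contact_force": force on the tool from outside, world axes, zero at the start; "torque": the same for the moment, N m; "gripper_width": opening from 0.0 (shut) to 1.0 (fully open).
Only numpy, scipy, OpenCV 4.12 (cv2) and the standard library are available. Lean on these libraries where they do the work, as an engineer would, in place of code of your own. Each camera call takes 0.05 s, during which the arm holds its last target.

## Task

Take up the play in the grey fixture: with the orange-faced mallet, strike its leaning sprung plunger with brisk taps, square along the plunger's own slope and never skew, until the needle of its dial stands in the green and no further (it cannot be brought back). Touch the fixture with nothing but the mallet and leave the other parts where they are. Then stand the mallet on its face again on the granite plate it came from and let go.

Things in the scene. Friction and masses are not known exactly. Their poses are not given: they have to be found in the camera images.
- fixture: fixed grey steel fixture on the left black granite plate: base 148 x 112 x 16 mm high (origin at the centre of its underside, local z up), with a round dial 62 mm across on its front half (top about 45 mm above the plate) and a tower that leans 25 degrees from vertical towards local -x. On the tower's top face, square to the slope, is a steel guide bush 34 mm across, 8 mm high.
- plunger_cap (a point): centre of the top of the plunger's slightly domed steel cap, 24 mm across. Local z points up and out along the plunger's sliding axis, which leans 25 degrees towards the fixture's local -x. At rest it is 37.5 mm above the bush face along the axis and about 117 mm above the plate; it moves with the plunger.
- plunger (a joint): travel of the plunger along its axis in m: 0 = fully out (rest), grows as it is struck in, hard stop at 0.026. A spring always pushes it back out (2.5 N at rest, 200 N/m more). Inside the tower, out of sight, its tip meets a friction-held wedge after a free travel that differs each time, anywhere from 3 to 16 mm. From there the wedge resists with about 9 N more, moves down with the plunger and stays where it was driven when the plunger springs back.
- needle (a joint): the dial's needle, rad: 0 at the start (pointing to the far left of the scale), turning clockwise by 0.2 rad for each mm the wedge has been driven. The green sector runs from 0.5 to 1.0 (2.5 to 5 mm of wedge), the red sector above it to the end of the wedge's travel at 1.6. It never turns back.
- mallet: loose soft-faced mallet, 0.32 kg (varies): a round head 35 mm across and 64 mm tall with flat orange faces 33 mm across at both ends, standing on one face on the right black granite plate. Origin at the centre of the lower face, local z along the head's axis towards the other face. The handle runs level along local +y from the head's side to 129 mm from the axis, 15 mm wide by 20 mm high, its centre line 32 mm above the lower face.
- mallet_grip (a point): point on the middle of the mallet's handle 42 mm from the head's axis, 32 mm above the lower face; axes as the mallet's. A good place to hold it, near the head (fingers to either side, along the mallet's local x).
- flange: turned grey steel flange, 66 mm across, 25 high, bystander on the left plate; origin at the centre of its underside
- bronze_bush: bronze flanged bush, 40 mm across, 36 high, bystander on the left plate; origin at the centre of its underside
- v_block: grey steel V block, 48 x 45 x 38 high, bystander on the left plate; origin at the centre of its underside
- bearing: ball bearing lying flat, 42 mm across, 12 high, bystander on the right plate; origin at the centre of its underside
- plug_gauge: plug gauge lying down, 116 long, 22 thick, bystander on the right plate; origin at the centre of its underside
- pinion: small dark pinion on its face, 28 mm across, 18 high, bystander on the right plate; origin at the centre of its underside

How it is judged:
By the outcome, as a careful person would: the job done as asked, in the order asked, and still so for the second after the job is handed in, with the robot touching nothing.
It also fails if it takes over 58 s, if anything falls off the work surface, if the arm or the gripper's body presses on something with over 40 N, if the wrist force passes 120 N, or if a joint passes its speed limit or range.

## Working session

There is one attempt and no reset: what is moved stays moved. The work goes in short steps, Python scripts to look and compute and a shell command to move; the robot and the scene stay as the last step left them, time stands still between calls to the robot, and variables do not carry over. Pictures are saved under pics/ and viewed, and the job is handed in when it is done.

```bash
mkdir -p pics; ls; python3 - <<'E'
from station import bot
import cv2
o=bot.get_obs();print(o)
for n in ("scene","side","wrist"):
    c=bot.calibration(n);print(n,c)
    p,d=bot.read_camera(n);cv2.imwrite(f"pics/{n}0.png",p[:,:,::-1])
    import numpy as np;np.savez(f"{n}0.npz",p=p,d=d,**c)
E
```

```text
pics
{'t': 0.0, 'q': array([-0.10813244,  0.47782928,  0.02236253,  1.5564719 , -0.01150551,
        1.10930156, -0.08313184]), 'joint_vel': array([ 1.26790082e-03, -1.61008836e-03, -5.67081907e-04, -1.33556043e-03,
        8.80042454e-04,  7.48061864e-04,  9.51345154e-05]), 'joint_torque': array([-5.45967814e-04, -5.96443820e+01,  1.60769675e+00, -2.81194621e+01,
        1.24063640e-02,  9.39900521e-03,  2.20753498e-05]), 'eef_pos': array([ 6.74394489e-01, -6.98795141e-06,  2.30297970e-01]), 'tool_rot': array([ 7.06443258e-01, -5.16704700e-05,  7.07769679e-01, -5.21836058e-05]), 'contact_force': array([ 0.03285144,  0.3170395 , -0.45235891]), 'torque': array([-0.00110563, -0.03452163, -0.02114373]), 'gripper_width': 0.9984136270336352}
scene {'fx': 379.18580665389936, 'fy': 379.18580665389936, 'cx': 277.216181281214, 'cy': 208.7914569092787, 'T': array([[ 0.78725822,  0.30972578, -0.53319268, -0.08966162],
       [-0.61633109,  0.42187144, -0.66495148, -0.78185481],
       [ 0.01898614,  0.85211175,  0.52301539,  0.68618911],
       [ 0.        ,  0.        ,  0.        ,  1.        ]])}
side {'fx': 494.5031160227802, 'fy': 494.5031160227802, 'cx': 279.61052250506344, 'cy': 213.1582200276996, 'T': array([[-0.8976245 ,  0.2366101 , -0.37186816, -0.00238126],
       [-0.44075958, -0.48400747,  0.75595486,  0.96829589],
       [-0.00112041,  0.84246806,  0.53874513,  0.81142593],
       [ 0.        ,  0.        ,  0.        ,  1.        ]])}
wrist {'fx': 360.29577857314484, 'fy': 360.29577857314484, 'cx': 281.6219597723099, 'cy': 209.07682542408858, 'T': array([[ 9.99998054e-01, -1.05935829e-03,  1.66415859e-03,
         6.74847654e-01],
       [ 5.18024135e-04,  9.54989761e-01,  2.96638312e-01,
         7.64534337e-02],
       [-1.90350067e-03, -2.96636872e-01,  9.54988452e-01,
         3.74086042e-01],
       [ 0.00000000e+00,  0.00000000e+00,  0.00000000e+00,
         1.00000000e+00]])}
```

View pics/scene0.png

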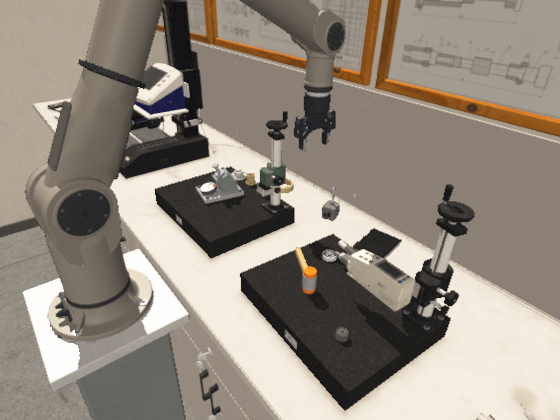

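View pics/side0.png

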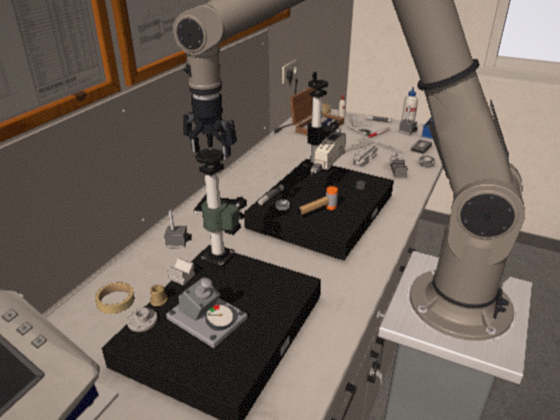

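View pics/wrist0.png

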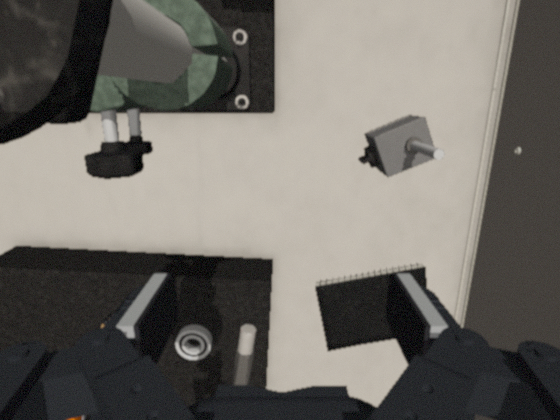

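The scene and side views show the fixture on the left plate (side ~(205,308)) and the mallet on the right plate (side head ~(332,198), scene head ~(309,280)). I'll zoom in and measure.

```bash
cat > h.py <<'E'
import numpy as np,cv2
def load(f):
    z=np.load(f);return {k:z[k] for k in z.files}
def ray(c,u,v):
    d=np.array([(u-c['cx'])/c['fx'],-(v-c['cy'])/c['fy'],-1.]);T=np.array(c['T']);return T[:3,3],T[:3,:3]@d
def onz(c,u,v,z):
    o,d=ray(c,u,v);return o+d*(z-o[2])/d[2]
def pt(c,u,v,dep):
    o,d=ray(c,u,v);return o+d*dep
def cloud(c):
    d=c['d'];v,u=np.mgrid[:d.shape[0],:d.shape[1]]
    D=np.stack([(u-c['cx'])/c['fx'],-(v-c['cy'])/c['fy'],-np.ones_like(u,float)],-1)
    T=np.array(c['T']);return T[:3,3]+(D*d[...,None])@T[:3,:3].T
def proj(c,P):
    T=np.array(c['T']);p=(np.atleast_2d(P)-T[:3,3])@T[:3,:3]
    return np.stack([c['cx']+c['fx']*p[:,0]/-p[:,2],c['cy']-c['fy']*p[:,1]/-p[:,2]],1)
E
python3 - <<'E'
from h import *
s=load('side0.npz');c=load('scene0.npz')
def crop(z,x0,y0,x1,y1,k,f): cv2.imwrite(f,cv2.resize(z['p'][y0:y1,x0:x1,::-1],None,fx=k,fy=k,interpolation=cv2.INTER_CUBIC))
crop(s,110,240,260,350,5,'pics/s_fix.png')
crop(s,240,160,400,250,5,'pics/s_mal.png')
crop(c,240,230,380,350,5,'pics/c_mal.png')
crop(c,150,140,300,240,5,'pics/c_fix.png')
for n,z in(('side',s),('scene',c)):
    P=cloud(z);hsv=cv2.cvtColor(z['p'],cv2.COLOR_RGB2HSV)
    m=cv2.inRange(hsv,(3,170,120),(18,255,255)).astype(bool)&(P[...,2]<.2)&(P[...,2]>.0)&(P[...,0]<.9)
    print(n,'orange',m.sum()); 
    k,l,st,ce=cv2.connectedComponentsWithStats(m.astype(np.uint8))
    for i in range(1,k):
        if st[i,4]>8: q=P[l==i];print(st[i],ce[i],q.min(0).round(3),q.max(0).round(3),np.median(q,0).round(3))
# plate heights
for u,v in((180,370),(300,300),(350,230)): print('side',P.shape and cloud(s)[v,u].round(3))
for u,v in((200,220),(280,310)): print('scene',cloud(c)[v,u].round(3))
E
```

```text
side orange 100
[327 186  11   8  71] [331.63380282 189.69014085] [ 0.415 -0.395  0.001] [ 0.487 -0.253  0.067] [ 0.431 -0.267  0.064]
[327 206   9   4  25] [330.72 207.6 ] [ 0.416 -0.269  0.   ] [ 0.438 -0.251  0.015] [ 0.426 -0.257  0.008]
scene orange 165
[304 266  13  12 130] [309.94615385 271.66153846] [ 0.413 -0.287  0.055] [ 0.447 -0.255  0.069] [ 0.427 -0.273  0.065]
[303 289  12   5  33] [308.39393939 291.36363636] [ 0.413 -0.287  0.001] [ 0.435 -0.265  0.01 ] [ 0.42  -0.28   0.006]
side [ 0.479  0.451 -0.001]
side [ 0.345  0.151 -0.003]
side [ 0.335 -0.179 -0.   ]
scene [0.36  0.18  0.003]
scene [ 0.327 -0.282  0.002]
```

View pics/s_fix.png

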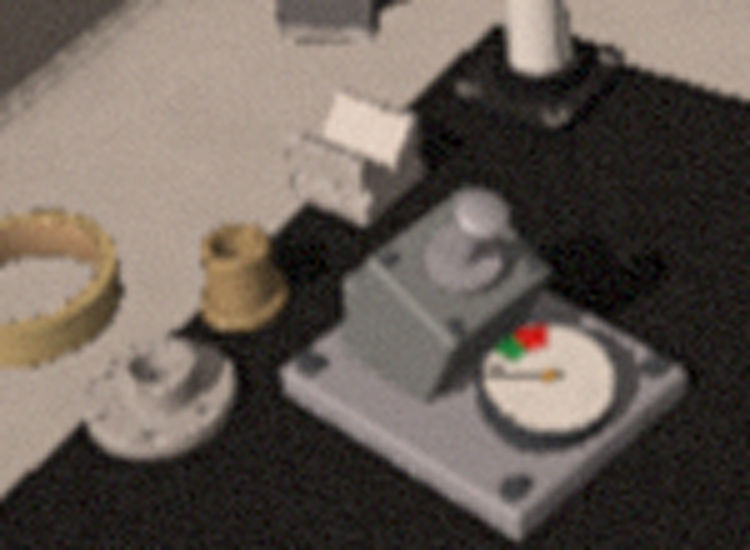

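View pics/s_mal.png

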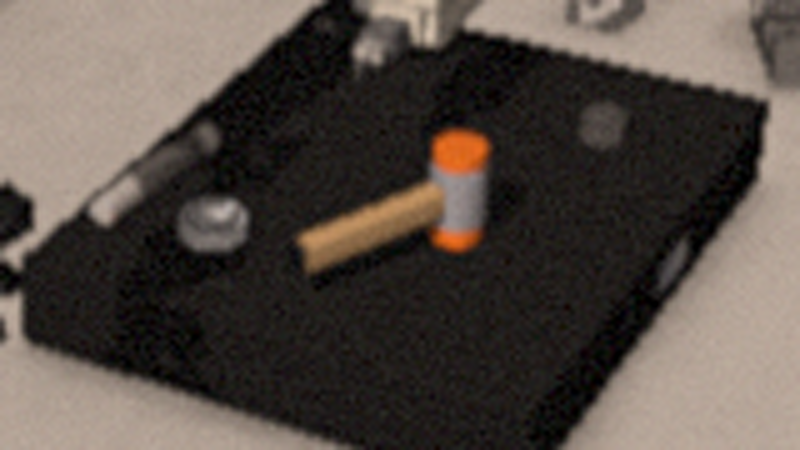

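View pics/c_mal.png

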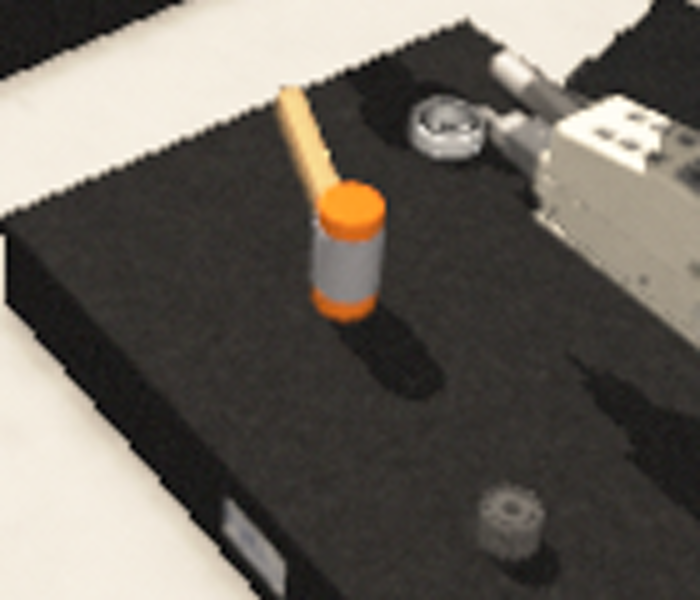

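View pics/c_fix.png

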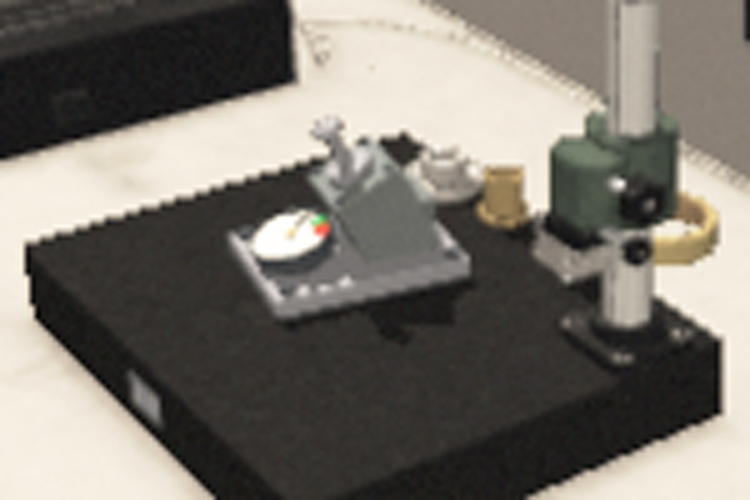

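```bash
python3 - <<'E'
from h import *
s=load('side0.npz');c=load('scene0.npz')
for n,z,box in(('side',s,(290,185,335,220)),('scene',c,(285,240,320,275))):
    hsv=cv2.cvtColor(z['p'],cv2.COLOR_RGB2HSV);P=cloud(z)
    x0,y0,x1,y1=box;H=hsv[y0:y1,x0:x1]
    o=cv2.inRange(hsv,(3,170,120),(18,255,255))
    m=np.zeros(hsv.shape[:2],np.uint8);m[y0:y1,x0:x1]=cv2.inRange(H,(8,70,90),(25,200,255))
    m&=~cv2.dilate(o,np.ones((3,3)))
    v,u=np.nonzero(m);w=P[v,u];g=(w[:,2]>.033)&(w[:,2]<.06);w=w[g]
    print(n,len(w));ln=cv2.fitLine(w[:,:2].astype(np.float32),cv2.DIST_HUBER,0,.01,.01).ravel();print(ln,np.degrees(np.arctan2(ln[1],ln[0])),w.min(0),w.max(0))
    # top face
    v,u=np.nonzero(o[:, :]);w=P[v,u];g=(abs(w[:,2]-.064)<.006)&(w[:,0]<.6);
    print('top',g.sum(),onz(z,(u[g].min()+u[g].max())/2,(v[g].min()+v[g].max())/2,.064),w[g].mean(0))
# fixture points
P=cloud(s)
for nm,(a,b) in dict(cap=(480,212),bush=(465,258),c_left=(285,385),c_front=(520,530),c_right=(685,380),dial=(550,380)).items():
    u,v=110+a/5,240+b/5;print(nm,u,v,P[int(round(v)),int(round(u))].round(3))
for nm,(a,b) in dict(c_left=(285,375),c_front=(520,525),c_right=(688,375)).items(): print(nm,onz(s,110+a/5,240+b/5,.016).round(4))
print('cap z117',onz(s,110+480/5,240+212/5,.115),'dial',onz(s,110+550/5,240+380/5,.045))
print('scene cap',onz(c,150+327/5,140+127/5,.115),onz(c,150+292/5,140+236/5,.045))
E
```

```text
side 155
[ 0.4515299   0.892256    0.4605272  -0.20482163] 63.15812 [ 0.43077886 -0.25903952  0.03311329] [ 0.49131398 -0.15602661  0.04710214]
top 63 [ 0.42842213 -0.26688874  0.064     ] [ 0.42940037 -0.26708488  0.06362451]
scene 118
[ 0.474764    0.8801131   0.46394342 -0.19808671] 61.656013 [ 0.4436763  -0.23011678  0.03424253] [ 0.490689   -0.15325622  0.04565897]
top 114 [ 0.42833047 -0.27138332  0.064     ] [ 0.42809933 -0.27185484  0.06439456]
cap 206.0 282.4 [0.5   0.306 0.114]
bush 203.0 291.6 [0.507 0.311 0.087]
c_left 167.0 317.0 [0.589 0.346 0.008]
c_front 214.0 346.0 [0.448 0.37  0.005]
c_right 247.0 316.0 [ 0.432  0.256 -0.001]
dial 220.0 316.0 [0.467 0.313 0.034]
c_left [0.587  0.3473 0.016 ]
c_front [0.4436 0.3759 0.016 ]
c_right [0.4234 0.2672 0.016 ]
cap z117 [0.4986682  0.30790445 0.115     ] dial [0.46023889 0.32175295 0.045     ]
scene cap [0.49711105 0.30255522 0.115     ] [0.45763619 0.29250931 0.045     ]
```

```bash
python3 - <<'E'
from h import *
for n in('scene','side','wrist'):
    z=load(n+'0.npz');P=cloud(z);ok=(z['d']>0)
    for lo,hi in((.06,.1),(.1,.15),(.15,.2),(.2,.25),(.25,.32)):
        m=ok&(P[...,2]>lo)&(P[...,2]<hi)&(P[...,0]>.35)&(P[...,0]<.8)&(abs(P[...,1])<.5)
        w=P[m][:,:2]; H,_,_=np.histogram2d(w[:,0],w[:,1],bins=[np.arange(.35,.82,.05),np.arange(-.5,.52,.05)])
        print(n,lo,[(round(.35+.05*i,2),round(-.5+.05*j,2),int(H[i,j])) for i,j in zip(*np.nonzero(H>4))])
E
```

```text
scene 0.06 [(np.float64(0.4), np.float64(-0.3), 105), (np.float64(0.45), np.float64(-0.5), 143), (np.float64(0.45), np.float64(-0.45), 107), (np.float64(0.45), np.float64(-0.4), 98), (np.float64(0.45), np.float64(-0.35), 31), (np.float64(0.45), np.float64(0.25), 22), (np.float64(0.45), np.float64(0.3), 17), (np.float64(0.5), np.float64(-0.5), 30), (np.float64(0.5), np.float64(-0.3), 8), (np.float64(0.5), np.float64(0.25), 123), (np.float64(0.5), np.float64(0.3), 53), (np.float64(0.55), np.float64(0.05), 18), (np.float64(0.55), np.float64(0.1), 10), (np.float64(0.6), np.float64(0.05), 17)]
scene 0.1 [(np.float64(0.45), np.float64(-0.5), 474), (np.float64(0.45), np.float64(-0.45), 358), (np.float64(0.45), np.float64(-0.4), 377), (np.float64(0.45), np.float64(-0.35), 70), (np.float64(0.45), np.float64(0.3), 15), (np.float64(0.5), np.float64(-0.5), 149), (np.float64(0.5), np.float64(-0.4), 90), (np.float64(0.5), np.float64(-0.35), 38), (np.float64(0.5), np.float64(0.05), 37), (np.float64(0.5), np.float64(0.1), 17), (np.float64(0.5), np.float64(0.3), 10), (np.float64(0.55), np.float64(-0.
[... 4341 characters left out ...]
float64(0.55), np.float64(0.05), 1992), (np.float64(0.6), np.float64(0.05), 3388), (np.float64(0.6), np.float64(0.1), 2371)]
wrist 0.2 [(np.float64(0.6), np.float64(-0.05), 96), (np.float64(0.6), np.float64(0.0), 132), (np.float64(0.6), np.float64(0.05), 2632), (np.float64(0.6), np.float64(0.1), 1101), (np.float64(0.7), np.float64(-0.05), 92), (np.float64(0.7), np.float64(0.0), 142)]
wrist 0.25 [(np.float64(0.6), np.float64(-0.05), 2069), (np.float64(0.6), np.float64(0.0), 13704), (np.float64(0.6), np.float64(0.05), 13615), (np.float64(0.6), np.float64(0.1), 141), (np.float64(0.65), np.float64(0.0), 6883), (np.float64(0.7), np.float64(-0.05), 2035), (np.float64(0.7), np.float64(0.0), 13402)]
```

```bash
python3 -m jog '0 -50 0 0 0 0 85;0 -50 0 0 0 0 85;0 -50 0 0 0 0 85;0 -50 0 0 0 0 85;0 -45 0 0 0 0 85'; python3 -m jog '0 0 -45 1.3 0 0 85;0 0 -45 1.3 0 0 85;0 0 -45 1.3 0 0 85;0 0 -45 .77 0 0 85;0 0 -45 0 0 0 85'
python3 - <<'E'
from station import bot
from h import *
o=bot.get_obs();print(o['t'],o['eef_pos'],o['q'])
R=np.array(bot.calibration('wrist')['T'])[:3,:3];print(R.round(3))
import numpy as np
from scipy.spatial.transform import Rotation as Ro
q=o['tool_rot'];M=Ro.from_quat(q,scalar_first=True).as_matrix();print(M.round(3))
g=np.array([.414,-.296,.23]);print('tool shift mm',M.T@(g-o['eef_pos'])*1000)
E
```

```text
t: 0.65
eef_pos: [0.6743, -0.2478, 0.231]
tool_rot: [0.707, 0.0, 0.707, -0.001]
contact_force: [0.3, -0.4, 0.2]
gripper_width: 0.992
t: 1.15
eef_pos: [0.4588, -0.1877, 0.2309]
tool_rot: [0.686, 0.172, 0.686, -0.173]
contact_force: [0.0, 0.9, -0.3]
gripper_width: 0.992
1.15 [ 0.45882414 -0.18771539  0.23088068] [ 0.11537567  0.17991867  0.16672759  1.9843035  -0.03551768  0.98074224
 -0.19366477]
[[ 0.881  0.451  0.141]
 [-0.473  0.842  0.261]
 [-0.001 -0.297  0.955]]
[[-0.001  0.473  0.881]
 [-0.     0.881 -0.473]
 [-1.    -0.    -0.001]]
tool shift mm [   0.91146295 -116.60445253   11.75185605]
```

```bash
python3 -m jog '0 -40 4 0 0 0 85;0 -40 4 0 0 0 85;0 -30 4 0 0 0 85;0 0 0 0 0 0 85'
python3 - <<'E'
from station import bot
from h import *
c=bot.calibration('wrist');p,d=bot.read_camera('wrist');np.savez('wrist1.npz',p=p,d=d,**c);cv2.imwrite('pics/w1.png',p[:,:,::-1])
z=load('wrist1.npz');P=cloud(z);hsv=cv2.cvtColor(p,cv2.COLOR_RGB2HSV)
o=cv2.inRange(hsv,(3,170,120),(18,255,255));o[(P[...,2]<.05)]=0
cs,_=cv2.findContours(o,cv2.RETR_EXTERNAL,cv2.CHAIN_APPROX_NONE);k=max(cs,key=cv2.contourArea)
e=cv2.fitEllipse(k);print(e,onz(z,*e[0],.064),np.median(P[o>0],0))
E
```

```text
t: 1.55
eef_pos: [0.4174, -0.2948, 0.2315]
tool_rot: [0.685, 0.173, 0.685, -0.174]
contact_force: [-0.7, 0.8, -0.9]
gripper_width: 0.996
((280.8320617675781, 153.13075256347656), (33.21800994873047, 38.04497528076172), 177.55538940429688) [ 0.43092403 -0.26796366  0.064     ] [ 0.42934505 -0.27544986  0.06502019]
```

View pics/w1.png

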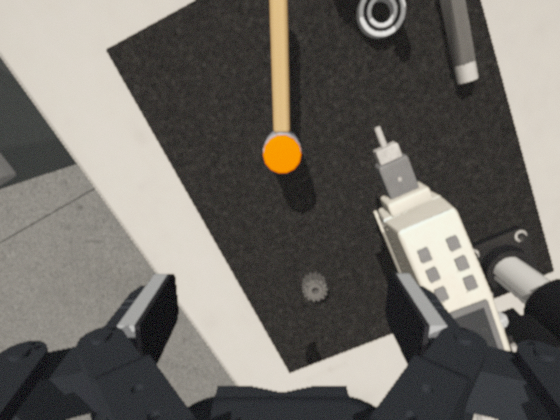

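```bash
python3 - <<'E'
from h import *
z=load('wrist1.npz');p=z['p'];P=cloud(z);hsv=cv2.cvtColor(p,cv2.COLOR_RGB2HSV)
o=cv2.inRange(hsv,(3,170,120),(18,255,255));o[200:]=0
v,u=np.nonzero(o);print(u.min(),u.max(),v.min(),v.max())
cs,_=cv2.findContours(o,cv2.RETR_EXTERNAL,cv2.CHAIN_APPROX_NONE);k=max(cs,key=cv2.contourArea)
e=cv2.fitEllipse(k);print(e,onz(z,*e[0],.064))
print('model circle bbox');a=np.linspace(0,6.28,60)
ctr=onz(z,*e[0],.064);C=ctr+.0165*np.c_[np.cos(a),np.sin(a),0*a];q=proj(z,C);print(q.min(0),q.max(0))
m=cv2.inRange(hsv,(10,50,110),(28,190,255));m[125:]=0;m[:,:250]=0;m[:,310:]=0
for r in range(5,125,15):
    x=np.nonzero(m[r])[0]; a,b=onz(z,x.min()-.5,r,.042),onz(z,x.max()+.5,r,.042);print(r,x.min(),x.max(),((a+b)/2).round(4),np.linalg.norm(a-b).round(4))
mid=np.array([((onz(z,x.min()-.5,r,.042)+onz(z,x.max()+.5,r,.042))/2)[:2] for r in range(2,122,4) for x in [np.nonzero(m[r])[0]]],np.float32)
l=cv2.fitLine(mid,cv2.DIST_HUBER,0,.01,.01).ravel();print(l,np.degrees(np.arctan2(l[1],l[0])))
cv2.imwrite('pics/m.png',np.hstack([o,m])[:200])
E
```

```text
262 301 136 173
((280.9577941894531, 153.78382873535156), (33.75630187988281, 38.7838134765625), 172.60794067382812) [ 0.43075129 -0.2685105   0.064     ]
model circle bbox
[261.8459075 134.3540383] [300.05371069 172.59333977]
5 269 287 [ 0.4852 -0.1627  0.042 ] 0.0156
20 269 287 [ 0.4799 -0.1724  0.042 ] 0.0158
35 270 287 [ 0.4749 -0.1826  0.042 ] 0.0151
50 270 288 [ 0.4697 -0.193   0.042 ] 0.0162
65 271 288 [ 0.4644 -0.2036  0.042 ] 0.0155
80 271 288 [ 0.4586 -0.2143  0.042 ] 0.0157
95 272 288 [ 0.453  -0.2255  0.042 ] 0.015
110 272 289 [ 0.4473 -0.2369  0.042 ] 0.0161
[ 0.45322293  0.8913972   0.46706626 -0.19812512] 63.049343
```

```bash
cat >> h.py <<'E'
from scipy.spatial.transform import Rotation as Ro
def toolM(o): return Ro.from_quat(o['tool_rot'],scalar_first=True).as_matrix()
def delta(o,pos,M2):
    M=toolM(o);return (M.T@(np.array(pos)-o['eef_pos'])*1000).round(1),(Ro.from_matrix(M.T@M2).as_rotvec(degrees=True)/6).round(3)
def frame(x,y):
    x=np.array(x,float);x/=np.linalg.norm(x);y=np.array(y,float);y-=x*(x@y);y/=np.linalg.norm(y);return np.stack([x,y,np.cross(x,y)],1)
E
python3 - <<'E'
from station import bot
from h import *
o=bot.get_obs();M=frame([0,0,-1],[.4532,.8914,0]);print(o['t'])
for z in(.1,.013):print(delta(o,[.4498,-.2319,z],M))
E
```

```text
1.6
(array([131.2,  68.1,  -1.2]), array([-0.221, -0.001,  0.005]))
(array([218.2,  68.1,  -1.2]), array([-0.221, -0.001,  0.005]))
```

```bash
python3 -m jog '20 40 -1 -.22 0 0 60;40 28 0 0 0 0 60;45 0 0 0 0 0 60;40 0 0 0 0 0 60;0 0 0 0 0 0 60' 120;python3 - <<'E'
from station import bot
from h import *
o=bot.get_obs();M=frame([0,0,-1],[.4532,.8914,0])
print(delta(o,[.4498,-.2319,.013],M))
E
```

```text
t: 2.1
eef_pos: [0.4473, -0.2265, 0.0819]
tool_rot: [0.685, 0.163, 0.692, -0.162]
contact_force: [-0.5, -0.1, 0.5]
gripper_width: 0.697
(array([68.8, -3.6,  5.3]), array([ 0.067, -0.097,  0.007]))
```

```bash
python3 -m jog '0 0 0 0 0 0 60;0 0 0 0 0 0 60';python3 - <<'E'
from station import bot
from h import *
o=bot.get_obs();M=frame([0,0,-1],[.4532,.8914,0])
print(delta(o,[.4498,-.2319,.013],M))
E
```

```text
t: 2.3
eef_pos: [0.452, -0.2301, 0.0883]
tool_rot: [0.689, 0.163, 0.687, -0.163]
contact_force: [0.0, -0.8, -0.1]
gripper_width: 0.706
(array([75.3, -2.7, -1.4]), array([ 0.042,  0.031, -0.006]))
```

```bash
python3 -m jog '25 -2 -1 .02 0 0 60;25 -1 0 0 0 0 60;15 0 0 0 0 0 60;0 0 0 0 0 0 60;0 0 0 0 0 0 60';python3 - <<'E'
from station import bot
from h import *
o=bot.get_obs();M=frame([0,0,-1],[.4532,.8914,0])
print(delta(o,[.4498,-.2319,.013],M))
E
```

```text
t: 2.8
eef_pos: [0.4495, -0.2325, 0.023]
tool_rot: [0.689, 0.164, 0.687, -0.164]
contact_force: [0.4, 1.4, 1.3]
gripper_width: 0.703
(array([10. ,  0.6, -0. ]), array([ 0.019,  0.026, -0.005]))
```

```bash
python3 -m jog '9 0 0 0.02 .025 0 60;0 0 0 0 0 0 60;0 0 0 0 0 0 60';python3 - <<'E'
from station import bot
from h import *
o=bot.get_obs();M=frame([0,0,-1],[.4532,.8914,0])
print(delta(o,[.4498,-.2319,.013],M))
E
python3 -m jog '0 0 0 0 0 0 5;0 0 0 0 0 0 5;0 0 0 0 0 0 5;0 0 0 0 0 0 5;0 0 0 0 0 0 5' 120
```

```text
t: 3.1
eef_pos: [0.4485, -0.232, 0.0127]
tool_rot: [0.687, 0.165, 0.688, -0.164]
contact_force: [0.2, 0.7, 0.0]
gripper_width: 0.706
(array([-0.3,  0.7,  1.1]), array([ 0.002, -0.02 , -0.001]))
t: 3.6
eef_pos: [0.4485, -0.2321, 0.0127]
tool_rot: [0.687, 0.165, 0.688, -0.165]
contact_force: [-0.5, 0.5, 5.3]
gripper_width: 0.154
```

```bash
python3 -m jog '-10 0 0 0 0 0 5;-30 0 0 0 0 0 5;-45 0 0 0 0 0 5;-45 0 0 0 0 0 5;-40 0 0 0 0 0 5';python3 -m jog '-40 0 0 0 0 0 5;-30 0 0 0 0 0 5;0 0 0 0 0 0 5;0 0 0 0 0 0 5'; python3 - <<'E'
from station import bot
from h import *
o=bot.get_obs()
for n in('scene','side'):
    c=bot.calibration(n);p,d=bot.read_camera(n);np.savez(n+'1.npz',p=p,d=d,**c)
    cv2.imwrite(f'pics/{n}1.png',p[:,:,::-1])
print(o['q'])
E
```

```text
t: 4.1
eef_pos: [0.4478, -0.2319, 0.1843]
tool_rot: [0.687, 0.165, 0.689, -0.165]
contact_force: [1.0, -0.2, -3.9]
gripper_width: 0.156
t: 4.5
eef_pos: [0.4481, -0.2319, 0.252]
tool_rot: [0.687, 0.165, 0.689, -0.164]
contact_force: [-0.1, 0.7, -4.5]
gripper_width: 0.151
[ 0.16775416  0.1733145   0.21195288  1.94143061 -0.04288624  1.03406899
 -0.0715587 ]
```

View pics/side1.png

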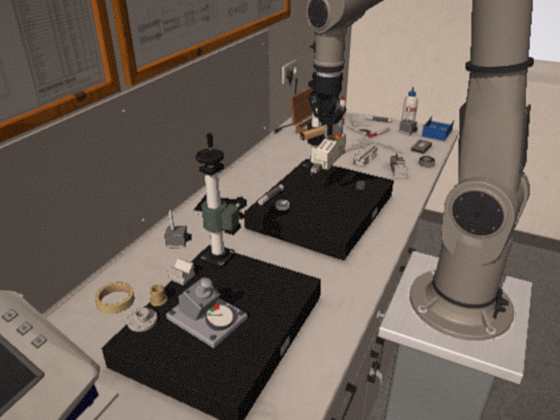

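View pics/scene1.png

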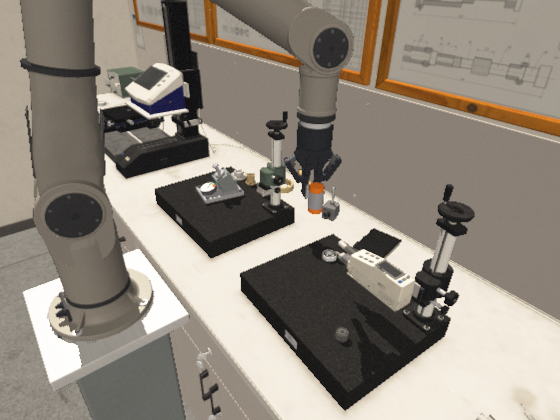

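```bash
python3 -m jog '0 40 -20.4 0 0 0 5;0 40 -20.4 0 0 0 5;0 40 -20.4 0 0 0 5;0 40 -20.4 0 0 0 5;0 40 -20.4 0 0 0 5'; python3 -m jog '0 40 -20.4 0 0 0 5;0 40 -20.4 0 0 0 5;0 40 -20.4 0 0 0 5;0 40 -20.4 0 0 0 5;0 40 -20.4 0 0 0 5'; python3 - <<'E'
from station import bot
from h import *
o=bot.get_obs();M=frame([0,0,-1],[.195,.98,0]);print(delta(o,[.44,.24,.25],M),o['q'])
E
```

```text
t: 5.1
eef_pos: [0.447, -0.0062, 0.2508]
tool_rot: [0.686, 0.165, 0.69, -0.165]
contact_force: [1.2, 0.6, -4.0]
gripper_width: 0.157
t: 5.6
eef_pos: [0.4469, 0.2179, 0.2509]
tool_rot: [0.686, 0.164, 0.689, -0.165]
contact_force: [1.1, -0.8, -3.6]
gripper_width: 0.158
(array([  0.9,  16.6, -16.2]), array([-2.616, -0.047,  0.021])) [-0.42054244  0.17541244 -0.17668184  1.93521973  0.03255575  1.03857314
 -1.08158813]
```

```bash
python3 -m jog '0 0 -8 -1.3 0 0 5;0 10 -8 -1.3 0 0 5;0 0 0 0 0 0 5;0 0 0 0 0 0 5'; python3 - <<'E'
from station import bot
from h import *
o=bot.get_obs();print(o['eef_pos'])
c=bot.calibration('wrist');p,d=bot.read_camera('wrist');np.savez('wrist2.npz',p=p,d=d,**c);cv2.imwrite('pics/w2.png',p[:,:,::-1])
E
```

```text
t: 6.0
eef_pos: [0.4363, 0.2316, 0.2515]
tool_rot: [0.702, 0.071, 0.705, -0.071]
contact_force: [0.5, -0.1, -3.7]
gripper_width: 0.152
[0.43627096 0.23162221 0.25152617]
```

View pics/w2.png

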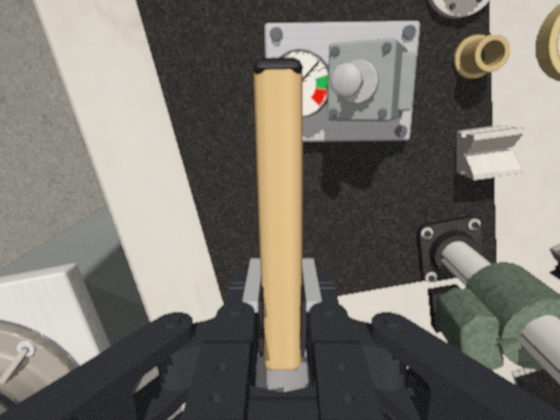

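```bash
python3 - <<'E'
from h import *
z=load('wrist2.npz')
cv2.imwrite('pics/w2c.png',cv2.resize(z['p'][10:160,250:430,::-1],None,fx=4.4,fy=4,interpolation=cv2.INTER_CUBIC)[:, :800])
P=cloud(z)
for nm,u,v in(('cap',346,82),('bush',362,82),('base',395,130),('tower',370,60)): print(nm,P[v-1:v+2,u-1:u+2].reshape(-1,3).mean(0).round(4))
b=[onz(z,u,v,.016) for u,v in((265,24.5),(417,21.5),(411,139.5),(267,142))]
print(np.round(b,4));
for i in range(4): e=b[(i+1)%4]-b[i];print(np.linalg.norm(e).round(4),np.degrees(np.arctan2(e[1],e[0])).round(1))
print('centre',np.mean(b,0),'cap',onz(z,346,82,.117))
# cap points from depth
m=(abs(P[...,2]-.112)<.009);m[:40]=0;m[130:]=0;m[:,:320]=0;m[:,390:]=0
q=P[m];print(len(q),q.min(0),q.max(0),q.mean(0))
E
```

```text
cap [0.4987 0.3075 0.1182]
bush [0.5147 0.3051 0.096 ]
base [0.5574 0.2521 0.0196]
tower [0.5184 0.3188 0.1153]
[[0.4481 0.3743 0.016 ]
 [0.5896 0.348  0.016 ]
 [0.5736 0.2386 0.016 ]
 [0.4266 0.2658 0.016 ]]
0.144 -10.5
0.1105 -98.3
0.1495 169.5
0.1106 78.8
centre [0.50947123 0.30667419 0.016     ] cap [0.49891659 0.30750847 0.117     ]
841 [0.48833889 0.29704502 0.1082179 ] [0.51052799 0.32047645 0.12099657] [0.49870421 0.30881296 0.11670197]
```

View pics/w2c.png

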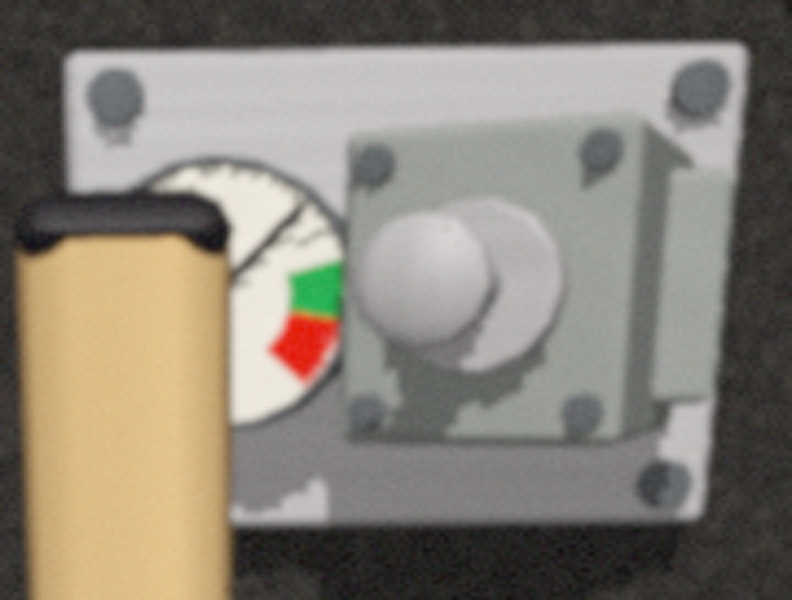

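```bash
cat >> h.py <<'E'
CAP=np.array([.499,.3087,.117]);YAW=np.radians(-10.5)
LX=np.array([np.cos(YAW),np.sin(YAW),0]);LY=np.array([-np.sin(YAW),np.cos(YAW),0])
N=-np.sin(np.radians(25))*LX+np.cos(np.radians(25))*np.array([0,0,1]);MS=frame(-N,LY)
FACE=np.array([.0127,-.0412,0])
def tgt(s): return CAP+s*N-MS@FACE
E
python3 - <<'E'
from station import bot
from h import *
z=load('wrist2.npz');o=bot.get_obs();M=toolM(o);P=cloud(z)
hsv=cv2.cvtColor(z['p'],cv2.COLOR_RGB2HSV);m=cv2.inRange(hsv,(10,50,110),(28,190,255))>0;m[:80]=0;m[360:]=0;m[:,:250]=0;m[:,310:]=0
q=(P[m]-o['eef_pos'])@M*1000
q=q[abs(q[:,0])<40]
for a in range(0,90,10):
    k=(q[:,1]>=a)&(q[:,1]<a+10)
    if k.sum()>20: print(a,k.sum(),np.median(q[k],0).round(1),q[k][:,2].min().round(1),q[k][:,2].max().round(1))
print(np.polyfit(q[:,1],q[:,0],1), np.polyfit(q[:,1],q[:,2],1))
for s in(.1,.05,.03):print(s,tgt(s),delta(o,tgt(s),MS))
E
```

```text
0 888 [-29.7   5.1  -0.2] -7.0 6.2
10 1025 [-29.6  15.1  -0.6] -7.9 6.7
20 1113 [-29.6  25.1  -0.9] -8.1 6.6
30 1195 [-29.6  35.1  -0.9] -8.3 6.4
40 1280 [-29.7  45.1  -1.3] -8.5 6.2
50 1390 [-29.7  55.1  -1.3] -8.7 6.0
60 1500 [-29.7  65.1  -1.3] -8.8 6.1
70 1640 [-29.7  75.1  -1.5] -9.1 6.0
80 292 [-29.8  80.9  -1.5] -9.0 5.8
[ 7.15666314e-06 -2.95387995e+01] [-0.01603899 -0.33369635]
0.1 [0.45967658 0.35788981 0.21914089] (array([ 32.6, 128.7,  -2.7]), array([-0.175, -4.203,  0.048]))
0.05 [0.48045365 0.35403901 0.1738255 ] (array([ 77.8, 129.1,  18.6]), array([-0.175, -4.203,  0.048]))
0.03 [0.48876448 0.35249869 0.15569934] (array([ 95.9, 129.3,  27.1]), array([-0.175, -4.203,  0.048]))
```

```bash
python3 -m jog '0 43 0 -.17 -1.4 0 5;0 43 0 0 -1.4 0 5;0 43 0 0 -1.4 0 5;0 0 0 0 0 0 5;0 0 0 0 0 0 5'; python3 - <<'E'
from station import bot
from h import *
o=bot.get_obs()
for s in(.1,.05,.03):print(s,delta(o,tgt(s),MS))
print(o['q'])
E
```

```text
t: 6.55
eef_pos: [0.4581, 0.3461, 0.251]
tool_rot: [0.828, 0.047, 0.553, -0.078]
contact_force: [0.1, -0.7, -3.9]
gripper_width: 0.156
0.1 (array([ 29.1,  12.1, -12.8]), array([ 0.042, -0.395,  0.07 ]))
0.05 (array([ 79.1,  12.5, -10.7]), array([ 0.042, -0.395,  0.07 ]))
0.03 (array([99. , 12.6, -9.9]), array([ 0.042, -0.395,  0.07 ]))
[-0.7351297   0.20993982 -0.25897604  1.95784146  0.54467383  0.90107336
 -1.49156866]
```

```bash
python3 -m jog '29 12 -12.5 .04 -.4 .07 5;0 0 0 0 0 0 5;0 0 0 0 0 0 5;0 0 0 0 0 0 5'; python3 - <<'E'
from station import bot
from h import *
o=bot.get_obs()
for s in(.1,.05,.03):print(s,delta(o,tgt(s),MS))
E
```

```text
t: 6.95
eef_pos: [0.4624, 0.3561, 0.2215]
tool_rot: [0.84, 0.051, 0.534, -0.078]
contact_force: [0.7, 0.2, -3.3]
gripper_width: 0.152
0.1 (array([ 0.8,  1.3, -3.7]), array([-0.039,  0.026, -0.001]))
0.05 (array([50.8,  1.3, -3.8]), array([-0.039,  0.026, -0.001]))
0.03 (array([70.8,  1.3, -3.9]), array([-0.039,  0.026, -0.001]))
```

Correct and approach to a 30 mm standoff, then look.

```bash
python3 -m jog '35 1.3 -3.8 -.04 .026 0 5;35 0 0 0 0 0 5;0 0 0 0 0 0 5;0 0 0 0 0 0 5;0 0 0 0 0 0 5'; python3 - <<'E'
from station import bot
from h import *
o=bot.get_obs()
print(delta(o,tgt(.03),MS))
for n in('scene','side','wrist'):
    c=bot.calibration(n);p,d=bot.read_camera(n);np.savez(n+'3.npz',p=p,d=d,**c)
    if n=='wrist': cv2.imwrite('pics/w3.png',p[:,:,::-1])
    else:
        u,v=proj(c,CAP)[0];print(n,u,v);u=int(u);v=int(v);cv2.imwrite(f'pics/{n}3.png',cv2.resize(p[v-50:v+50,u-60:u+60,::-1],None,fx=6,fy=6,interpolation=cv2.INTER_CUBIC))
E
```

```text
t: 7.45
eef_pos: [0.4875, 0.355, 0.1574]
tool_rot: [0.84, 0.049, 0.535, -0.075]
contact_force: [0.1, 1.0, -2.7]
gripper_width: 0.154
(array([ 2.3, -2.3,  0.8]), array([ 0.021,  0.009, -0.034]))
scene 214.94546028372292 164.14663040528797
side 205.5880966132491 281.85815847253207
```

View pics/scene3.png

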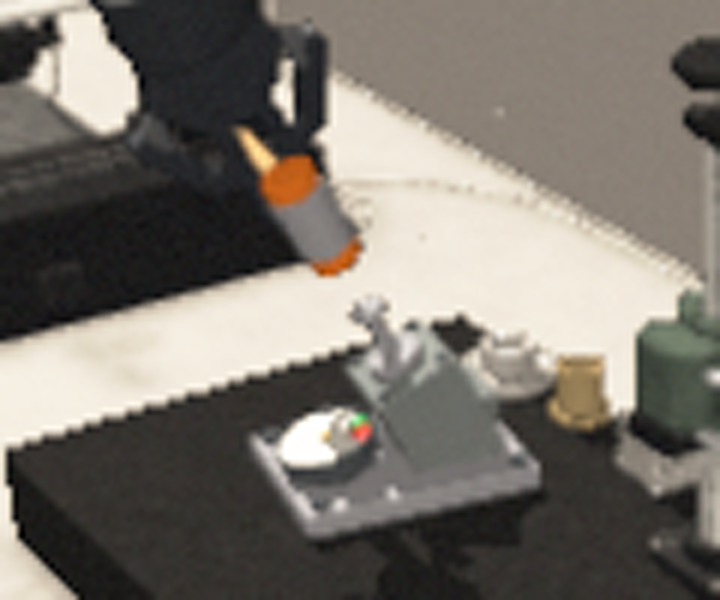

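View pics/side3.png

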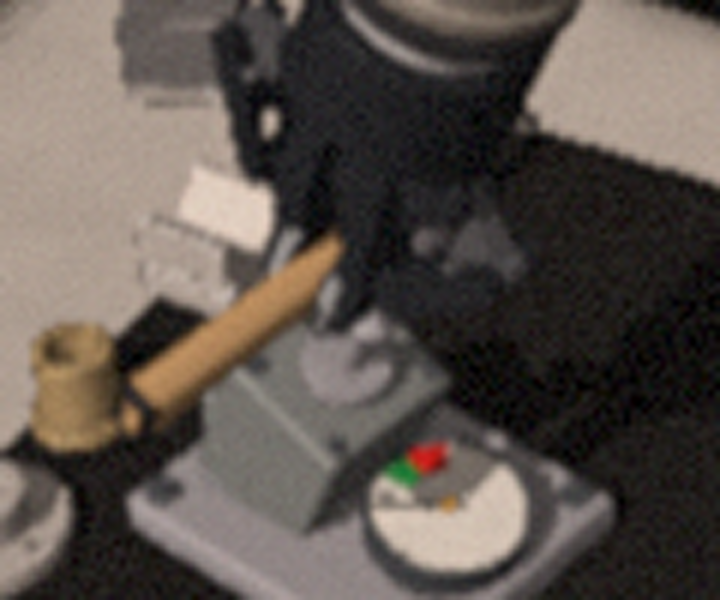

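View pics/w3.png

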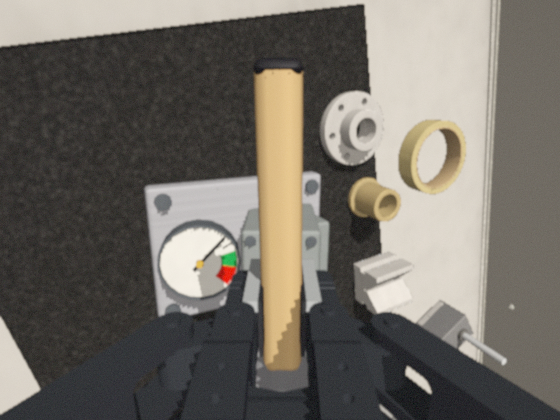

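```bash
cat > see.py <<'E'
from station import bot
from h import *
import sys
def needle(z,dbg=None):
    p=z['p'];hsv=cv2.cvtColor(p,cv2.COLOR_RGB2HSV)
    u0,v0=200,262
    u0,v0=proj(z,DC)[0]
    S=16  # rectify dial plane: 16px/mm? -> 4px/mm
    k=6;R=32
    g=np.mgrid[-R*k:R*k+1,-R*k:R*k+1]/k/1000. # rows: -y up
    W=DC+g[1][...,None]*LX-g[0][...,None]*LY
    q=proj(z,W.reshape(-1,3)).astype(np.float32).reshape(W.shape[:2]+(2,))
    im=cv2.remap(p,q[...,0],q[...,1],cv2.INTER_CUBIC)
    if dbg: cv2.imwrite(dbg,im[:,:,::-1])
    return im
DC=None
E
python3 - <<'E'
from h import *
import see
z=load('wrist3.npz');hsv=cv2.cvtColor(z['p'],cv2.COLOR_RGB2HSV)
sub=np.zeros(hsv.shape[:2],np.uint8);sub[255:275,190:210]=cv2.inRange(hsv[255:275,190:210],(10,120,100),(30,255,255))
v,u=np.nonzero(sub);print(len(u),u.mean(),v.mean(),onz(z,u.mean(),v.mean(),.045),np.median(cloud(z)[v,u],0))
see.DC=onz(z,u.mean(),v.mean(),.043);see.needle(z,'pics/dial3.png')
E
python3 -m jog '2 -2 .8 0 0 0 5;0 0 0 0 0 0 5';for i in 1 2 3; do python3 -m jog '0 0 0 0 0 0 5' >/dev/null; python3 - <<'E'
from station import bot
from h import *
o=bot.get_obs();print(o['t'],delta(o,tgt(.03),MS))
E
done
```

```text
39 199.30769230769232 263.94871794871796 [0.46698823 0.3185607  0.045     ] [0.4675945  0.31521151 0.03824819]
t: 7.8
eef_pos: [0.4883, 0.3514, 0.1541]
tool_rot: [0.84, 0.048, 0.535, -0.076]
contact_force: [-0.4, 0.0, -4.5]
gripper_width: 0.152
7.9 (array([-1.4,  1. ,  1.1]), array([ 0.031, -0.003, -0.008]))
8.0 (array([-1.5,  0.8,  1.2]), array([ 0.033, -0.004, -0.01 ]))
8.1 (array([-1.5,  0.8,  1.3]), array([ 0.034, -0.005, -0.008]))
```

View pics/dial3.png

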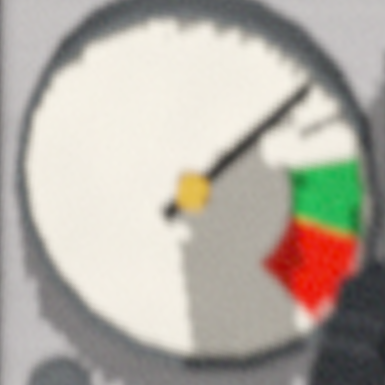

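```bash
python3 -m jog '0 .8 1.2 0.03 0 0 5;0 0 0 0 0 0 5';python3 -m jog '32 0 0 0 0 0 5'; python3 -m jog '-32 0 0 0 0 0 5'; python3 -m jog '0 0 0 0 0 0 5;0 0 0 0 0 0 5';  cat > chk.py <<'E'
from station import bot
from h import *
import see,sys
o=bot.get_obs();print(o['t'],delta(o,tgt(.03),MS))
see.DC=np.array([.4670,.3186,.043])
c=bot.calibration('wrist');p,d=bot.read_camera('wrist');z=dict(c,p=p,d=d);im=see.needle(z,f'pics/dial_{sys.argv[1]}.png')
np.savez(f'wd_{sys.argv[1]}.npz',**z)
E
python3 chk.py a
```

```text
t: 8.3
eef_pos: [0.4896, 0.3525, 0.1544]
tool_rot: [0.84, 0.049, 0.535, -0.077]
contact_force: [-0.3, -0.1, -3.5]
gripper_width: 0.155
t: 8.4
eef_pos: [0.5035, 0.3534, 0.1286]
tool_rot: [0.841, 0.051, 0.534, -0.074]
contact_force: [-2.6, 3.7, 4.8]
gripper_width: 0.158
t: 8.5
eef_pos: [0.4885, 0.3466, 0.1448]
tool_rot: [0.837, 0.044, 0.539, -0.082]
contact_force: [-1.5, -1.8, -3.3]
gripper_width: 0.16
t: 8.7
eef_pos: [0.4897, 0.353, 0.1548]
tool_rot: [0.84, 0.05, 0.535, -0.076]
contact_force: [0.2, -0.7, -3.9]
gripper_width: 0.155
8.7 (array([-1.1, -0.7, -0.4]), array([ 0.   ,  0.004, -0.026]))
```

View pics/dial_a.png

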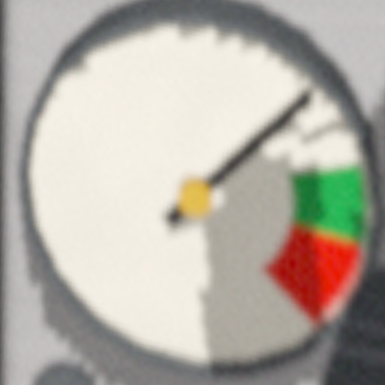

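```bash
python3 -m jog '34 0 0 0 0 0 5'; python3 -m jog '-34 0 0 0 0 0 5'; python3 -m jog '0 0 0 0 0 0 5;0 0 0 0 0 0 5';python3 chk.py b
```

```text
t: 8.85
eef_pos: [0.5046, 0.3531, 0.1272]
tool_rot: [0.841, 0.052, 0.533, -0.074]
contact_force: [-1.8, -0.3, 2.7]
gripper_width: 0.15
t: 8.95
eef_pos: [0.4885, 0.3456, 0.1436]
tool_rot: [0.837, 0.044, 0.539, -0.083]
contact_force: [-1.5, -1.9, -4.3]
gripper_width: 0.155
t: 9.15
eef_pos: [0.4899, 0.3528, 0.155]
tool_rot: [0.84, 0.05, 0.535, -0.076]
contact_force: [-0.4, -0.0, -3.4]
gripper_width: 0.156
9.15 (array([-1.1, -0.5, -0.7]), array([-0.002,  0.008, -0.028]))
```

View pics/dial_b.png

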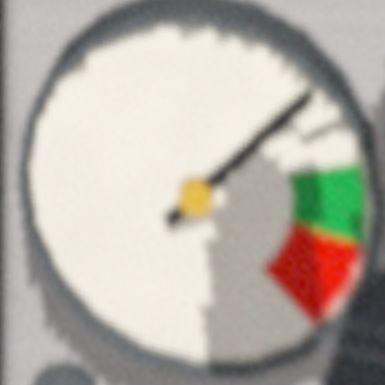

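```bash
python3 -m jog '36.5 0 -.5 0 0 0 5'; python3 -m jog '-36.5 0 0 0 0 0 5'; python3 -m jog '0 0 0 0 0 0 5;0 0 0 0 0 0 5';python3 chk.py c
```

```text
t: 9.3
eef_pos: [0.5054, 0.3532, 0.1252]
tool_rot: [0.841, 0.052, 0.533, -0.073]
contact_force: [1.0, 2.1, 0.4]
gripper_width: 0.157
t: 9.4
eef_pos: [0.4878, 0.345, 0.1417]
tool_rot: [0.836, 0.043, 0.54, -0.084]
contact_force: [-0.9, -2.1, -5.1]
gripper_width: 0.152
t: 9.6
eef_pos: [0.4895, 0.3528, 0.1549]
tool_rot: [0.84, 0.05, 0.535, -0.076]
contact_force: [0.9, -0.3, -3.7]
gripper_width: 0.153
9.6 (array([-1. , -0.4, -0.3]), array([-0.004,  0.009, -0.028]))
```

View pics/dial_c.png

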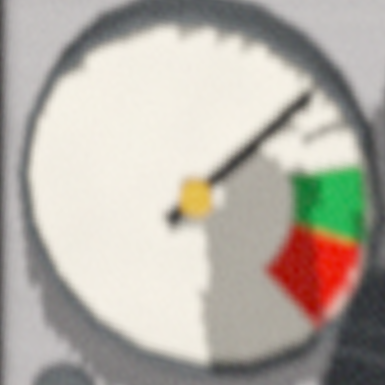

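```bash
python3 -m jog '11 0 -.5 0 0 0 5;0 0 0 0 0 0 5'; python3 -m jog '25 0 0 0 0 0 5'; python3 -m jog '-25 0 0 0 0 0 5'; python3 -m jog '0 0 0 0 0 0 5;0 0 0 0 0 0 5';python3 chk.py d; python3 -c "
from h import *
print(tgt(0))"
```

```text
t: 9.85
eef_pos: [0.4934, 0.3501, 0.1427]
tool_rot: [0.84, 0.049, 0.535, -0.078]
contact_force: [0.0, -0.9, -4.7]
gripper_width: 0.151
t: 9.95
eef_pos: [0.5041, 0.3516, 0.1233]
tool_rot: [0.841, 0.051, 0.534, -0.075]
contact_force: [0.4, 3.1, -0.9]
gripper_width: 0.155
t: 10.05
eef_pos: [0.4928, 0.3471, 0.1382]
tool_rot: [0.838, 0.046, 0.537, -0.081]
contact_force: [-0.8, -2.0, -3.7]
gripper_width: 0.154
t: 10.25
eef_pos: [0.4934, 0.352, 0.1443]
tool_rot: [0.84, 0.05, 0.535, -0.076]
contact_force: [-0.0, -0.7, -5.1]
gripper_width: 0.153
10.25 (array([-12.3,  -0.4,   0.6]), array([-0.   ,  0.003, -0.022]))
[0.50123073 0.35018821 0.12851011]
```

View pics/dial_d.png

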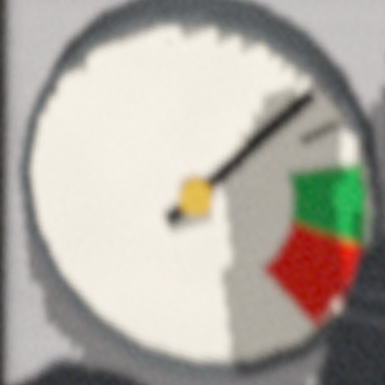

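```bash
python3 -m jog '27 0 .5 0 0 0 5'; python3 -m jog '-27 0 0 0 0 0 5'; python3 -m jog '0 0 0 0 0 0 5;0 0 0 0 0 0 5';python3 chk.py e
```

```text
t: 10.4
eef_pos: [0.5054, 0.3522, 0.1222]
tool_rot: [0.841, 0.051, 0.534, -0.074]
contact_force: [-0.4, 4.3, -1.2]
gripper_width: 0.156
t: 10.5
eef_pos: [0.4932, 0.3467, 0.1374]
tool_rot: [0.838, 0.046, 0.538, -0.081]
contact_force: [-0.1, -1.7, -3.6]
gripper_width: 0.15
t: 10.7
eef_pos: [0.4939, 0.352, 0.1444]
tool_rot: [0.84, 0.05, 0.535, -0.076]
contact_force: [-0.1, 0.0, -3.5]
gripper_width: 0.154
10.7 (array([-12.4,  -0.4,   0.1]), array([-0.   ,  0.003, -0.023]))
```

View pics/dial_e.png

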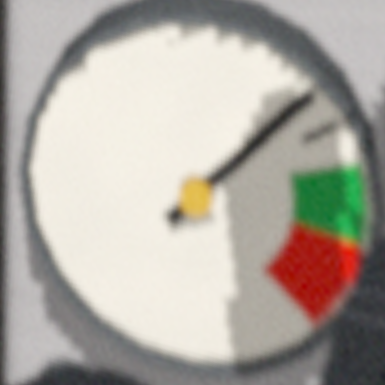

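```bash
python3 -m jog '29 0 0 0 0 0 5'; python3 -m jog '-29 0 0 0 0 0 5'; python3 -m jog '0 0 0 0 0 0 5;0 0 0 0 0 0 5';python3 chk.py f
```

```text
t: 10.85
eef_pos: [0.5064, 0.3522, 0.1207]
tool_rot: [0.841, 0.051, 0.534, -0.074]
contact_force: [0.9, 2.3, -0.7]
gripper_width: 0.156
t: 10.95
eef_pos: [0.4931, 0.3464, 0.1365]
tool_rot: [0.838, 0.046, 0.538, -0.081]
contact_force: [-0.8, -2.2, -4.3]
gripper_width: 0.156
t: 11.15
eef_pos: [0.494, 0.3519, 0.1445]
tool_rot: [0.84, 0.05, 0.535, -0.076]
contact_force: [-0.2, 0.6, -3.5]
gripper_width: 0.156
11.15 (array([-12.4,  -0.4,   0. ]), array([-0.001,  0.005, -0.024]))
```

View pics/dial_f.png

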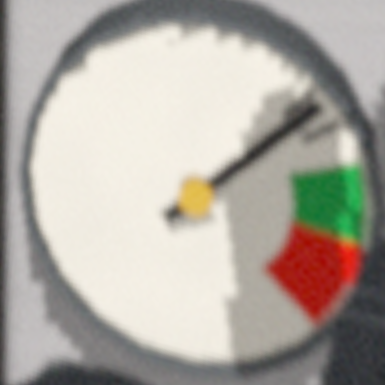

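```bash
python3 -m jog '31 0 0 0 0 0 5'; python3 -m jog '-31 0 0 0 0 0 5'; python3 -m jog '0 0 0 0 0 0 5;0 0 0 0 0 0 5';python3 chk.py g
```

```text
t: 11.3
eef_pos: [0.5074, 0.3523, 0.1193]
tool_rot: [0.841, 0.052, 0.534, -0.074]
contact_force: [1.1, 2.3, 0.1]
gripper_width: 0.148
t: 11.4
eef_pos: [0.4931, 0.3462, 0.1356]
tool_rot: [0.838, 0.045, 0.538, -0.082]
contact_force: [-1.0, -1.0, -4.7]
gripper_width: 0.153
t: 11.6
eef_pos: [0.494, 0.3519, 0.1445]
tool_rot: [0.84, 0.05, 0.535, -0.076]
contact_force: [-0.5, -1.2, -3.6]
gripper_width: 0.156
11.6 (array([-12.4,  -0.3,   0. ]), array([-0.002,  0.005, -0.023]))
```

View pics/dial_g.png

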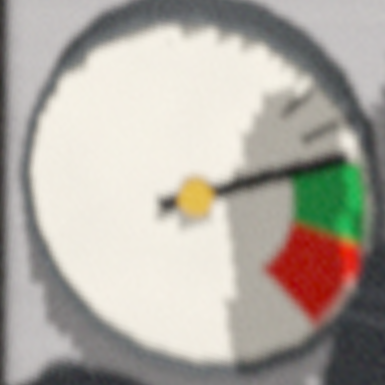

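```bash
python3 -m jog '32.4 0 0 0 0 0 5'; python3 -m jog '-32.4 0 0 0 0 0 5'; python3 -m jog '0 0 0 0 0 0 5;0 0 0 0 0 0 5';python3 chk.py i
```

```text
t: 11.75
eef_pos: [0.508, 0.3522, 0.1182]
tool_rot: [0.841, 0.052, 0.533, -0.074]
contact_force: [-0.3, 1.3, 1.9]
gripper_width: 0.158
t: 11.85
eef_pos: [0.493, 0.3458, 0.1348]
tool_rot: [0.837, 0.045, 0.539, -0.082]
contact_force: [0.1, -2.8, -3.4]
gripper_width: 0.154
t: 12.05
eef_pos: [0.4941, 0.3519, 0.1447]
tool_rot: [0.84, 0.05, 0.535, -0.076]
contact_force: [1.3, -0.5, -3.5]
gripper_width: 0.153
12.05 (array([-12.2,  -0.4,  -0.2]), array([-0.003,  0.008, -0.026]))
```

View pics/dial_i.png

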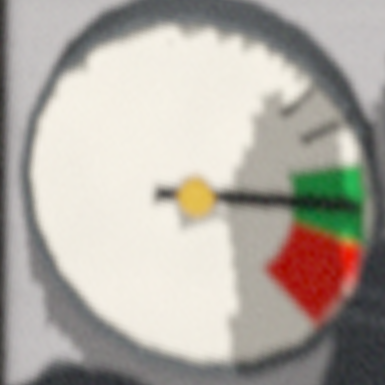

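Needle sits mid-green (tip at (358,206), between green edges at rows 168 and 237). Now I back off along the axis and carry the mallet back.

```bash
python3 -m jog '-20 0 0 0 0 0 5;-30 0 0 0 0 0 5;-30 0 0 0 0 0 5;0 0 0 0 0 0 5'; python3 -m jog '-10 0 0 0 1 0 5;-10 0 0 0 1 0 5;-10 0 0 0 1 0 5;0 0 0 0 1 0 5;0 0 0 0 0 0 5'; python3 - <<'E'
from station import bot
from h import *
o=bot.get_obs();M=frame([0,0,-1],[.4532,.8914,0]);print(o['t'],delta(o,[.4485,.22,.255],M),o['q'])
E
```

```text
t: 12.5
eef_pos: [0.4605, 0.36, 0.2206]
tool_rot: [0.841, 0.052, 0.534, -0.074]
contact_force: [0.2, 1.5, -3.7]
gripper_width: 0.151
t: 13.0
eef_pos: [0.455, 0.3563, 0.2439]
tool_rot: [0.71, 0.066, 0.698, -0.068]
contact_force: [1.0, -0.8, -4.5]
gripper_width: 0.158
13.0 (array([ -10.7, -135. ,   19.6]), array([ 2.673,  0.173, -0.019])) [-0.5225946   0.32033421 -0.32124906  1.77048121  0.1322121   1.06079018
 -1.08279222]
```

```bash
python3 -m jog '-5 -40 6 0 .17 0 5;-5 -45 7 0 0 0 5;0 -45 7 0 0 0 5;0 0 0 1.3 0 0 5;0 0 0 1.3 0 0 5'; python3 - <<'E'
from station import bot
from h import *
o=bot.get_obs();M=frame([0,0,-1],[.4532,.8914,0]);print(o['t'],delta(o,[.4485,-.2321,.255],M),o['q'])
E
```

```text
t: 13.5
eef_pos: [0.4463, 0.225, 0.2537]
tool_rot: [0.689, 0.162, 0.687, -0.163]
contact_force: [-0.2, 0.7, -2.5]
gripper_width: 0.153
13.5 (array([   0. , -407.9,  206.5]), array([0.062, 0.024, 0.019])) [-0.36692103  0.17977763 -0.2559027   1.92519468  0.05600861  1.04362352
 -1.11099347]
```

```bash
python3 -m jog '0 -40 20.4 0 0 0 5;0 -40 20.4 0 0 0 5;0 -40 20.4 0 0 0 5;0 -40 20.4 0 0 0 5;0 -40 20.4 0 0 0 5'; python3 -m jog '0 -40 20.4 0 0 0 5;0 -40 20.4 0 0 0 5;0 -40 20.4 0 0 0 5;0 -40 20.4 0 0 0 5;0 -40 20.4 0 0 0 5';python3 -m jog '0 0 0 0 0 0 5;0 0 0 0 0 0 5'; python3 - <<'E'
from station import bot
from h import *
o=bot.get_obs();M=frame([0,0,-1],[.4532,.8914,0]);print(o['t'],delta(o,[.4485,-.2321,.013],M),o['q'])
E
```

```text
t: 14.0
eef_pos: [0.4491, 0.0012, 0.2536]
tool_rot: [0.689, 0.158, 0.689, -0.16]
contact_force: [1.3, -0.2, -3.1]
gripper_width: 0.152
t: 14.5
eef_pos: [0.4527, -0.2227, 0.2534]
tool_rot: [0.688, 0.158, 0.689, -0.16]
contact_force: [1.1, 0.4, -3.5]
gripper_width: 0.152
t: 14.7
eef_pos: [0.4528, -0.2218, 0.2532]
tool_rot: [0.688, 0.16, 0.69, -0.161]
contact_force: [0.1, 0.7, -4.7]
gripper_width: 0.151
14.7 (array([240.2, -10.6,   1.2]), array([ 0.121, -0.02 ,  0.022])) [ 0.21891662  0.17164865  0.12628319  1.93669915 -0.02262738  1.03700989
 -0.10272406]
```

```bash
python3 -m jog '40 -10.5 1.2 .12 -.02 .02 5;45 0 0 0 0 0 5;45 0 0 0 0 0 5;40 0 0 0 0 0 5;30 0 0 0 0 0 5';python3 -m jog '15 0 0 0 0 0 5;0 0 0 0 0 0 5;0 0 0 0 0 0 5;0 0 0 0 0 0 5'; python3 - <<'E'
from station import bot
from h import *
o=bot.get_obs();M=frame([0,0,-1],[.4532,.8914,0]);print(o['t'],delta(o,[.4485,-.2321,.013],M))
E
```

```text
t: 15.2
eef_pos: [0.4497, -0.2279, 0.0519]
tool_rot: [0.688, 0.163, 0.689, -0.162]
contact_force: [0.8, -0.1, -4.1]
gripper_width: 0.151
t: 15.6
eef_pos: [0.452, -0.2303, 0.0407]
tool_rot: [0.689, 0.164, 0.687, -0.163]
contact_force: [-0.8, 0.7, -2.9]
gripper_width: 0.154
15.6 (array([27.7, -3.3, -2.4]), array([ 0.039,  0.032, -0.026]))
```

```bash
python3 -m jog '12 -2 -2 0.03 0.03 -.02 5;9 0 0 0 0 0 5;3 0 0 0 0 0 5;0 0 0 0 0 0 5;0 0 0 0 0 0 5'; python3 - <<'E'
from station import bot
from h import *
o=bot.get_obs();M=frame([0,0,-1],[.4532,.8914,0]);print(o['t'],delta(o,[.4485,-.2321,.013],M))
E
```

```text
t: 16.1
eef_pos: [0.4484, -0.2316, 0.0154]
tool_rot: [0.687, 0.165, 0.688, -0.165]
contact_force: [0.4, 0.4, -3.7]
gripper_width: 0.153
16.1 (array([ 2.4, -0.4,  0.4]), array([-0.004, -0.02 , -0.004]))
```

```bash
python3 -m jog '1.5 0 0 0 0 0 5;0 0 0 0 0 0 5;0 0 0 0 0 0 5'; python3 -m jog '1 0 0 0 0 0 5;0 0 0 0 0 0 5'
```

```text
t: 16.4
eef_pos: [0.4484, -0.2315, 0.0141]
tool_rot: [0.687, 0.165, 0.688, -0.165]
contact_force: [0.4, 0.5, -4.0]
gripper_width: 0.158
t: 16.6
eef_pos: [0.4483, -0.2314, 0.013]
tool_rot: [0.687, 0.165, 0.688, -0.164]
contact_force: [-0.2, 0.7, -3.5]
gripper_width: 0.156
```

```bash
python3 -m jog '1 0 0 0 0 0 5;0 0 0 0 0 0 5';  python3 -m jog '.6 0 0 0 0 0 5;0 0 0 0 0 0 5'
```

```text
t: 16.8
eef_pos: [0.4485, -0.2314, 0.0127]
tool_rot: [0.687, 0.165, 0.688, -0.164]
contact_force: [-1.5, 1.4, 6.3]
gripper_width: 0.157
t: 17.0
eef_pos: [0.4486, -0.2313, 0.0125]
tool_rot: [0.687, 0.165, 0.688, -0.164]
contact_force: [-3.9, 3.9, 11.8]
gripper_width: 0.154
```

```bash
python3 -m jog '-.8 0 0 0 0 0 5;0 0 0 0 0 0 5'; python3 -m jog '0 0 0 0 0 0 20;0 0 0 0 0 0 35;0 0 0 0 0 0 50;0 0 0 0 0 0 60;0 0 0 0 0 0 60'; python3 -m jog '-10 0 0 0 0 0 60;-30 0 0 0 0 0 60;-45 0 0 0 0 0 60;-45 0 0 0 0 0 60;-45 0 0 0 0 0 60';python3 -m jog '-20 -40 0 0 0 0 60;-20 -25 0 0 0 0 60;0 0 0 0 0 0 60;0 0 0 0 0 0 60'; python3 - <<'E'
from station import bot
from h import *
for n in('scene','side','wrist'):
    c=bot.calibration(n);p,d=bot.read_camera(n);np.savez(n+'9.npz',p=p,d=d,**c);cv2.imwrite(f'pics/{n}9.png',p[:,:,::-1])
    if n=='side': cv2.imwrite('pics/side9f.png',cv2.resize(p[240:350,110:260,::-1],None,fx=5,fy=5,interpolation=cv2.INTER_CUBIC))
E
```

```text
t: 17.2
eef_pos: [0.4485, -0.2314, 0.0127]
tool_rot: [0.687, 0.165, 0.688, -0.164]
contact_force: [-2.5, 2.1, 5.9]
gripper_width: 0.153
t: 17.7
eef_pos: [0.4484, -0.2315, 0.0122]
tool_rot: [0.687, 0.165, 0.688, -0.165]
contact_force: [0.0, 0.2, -1.1]
gripper_width: 0.702
t: 18.2
eef_pos: [0.4481, -0.2317, 0.1897]
tool_rot: [0.687, 0.165, 0.688, -0.165]
contact_force: [2.0, -0.6, 1.1]
gripper_width: 0.702
t: 18.6
eef_pos: [0.4191, -0.2899, 0.2279]
tool_rot: [0.687, 0.166, 0.688, -0.165]
contact_force: [-0.4, 0.3, 0.2]
gripper_width: 0.702
```

View pics/wrist9.png

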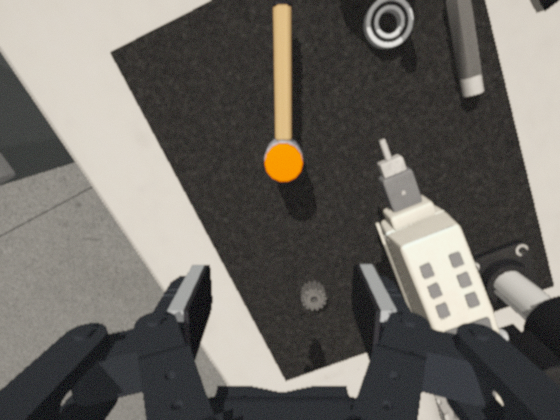

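View pics/side9f.png

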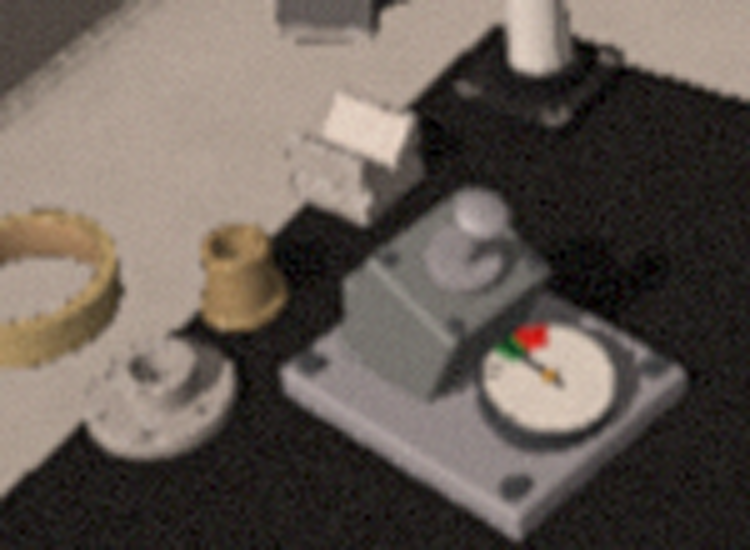

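View pics/scene9.png

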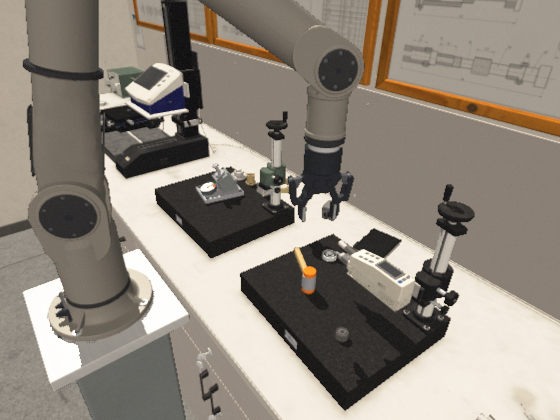

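The mallet stands on its face (scene (309,280), wrist (284,161)). The needle is in the green (side crop (510,347)), the bystanders haven't moved, and the arm is clear.

```bash
python3 -c "
from station import bot
print(bot.hand_in())"
```

```text
the job is handed in; nothing more can be done
None
```

I drove the plunger in with eight graded taps along its 25° slope. The needle now stands mid-green, at about 0.7 rad, and the job was handed in at about 18.8 s of the 58 s allowed.

- **Taps:** the first five only took up the free travel. The sixth moved the needle to about 0.08 rad, the seventh to about 0.46 and the eighth to about 0.7. I read the needle from the wrist camera after each one.
- **Mallet:** it stands upright on its face on the right plate, within about 1 mm of where I picked it up. I let go and backed the arm clear. The wrist and scene pictures afterwards show it standing.
- **Other parts:** all the bystanders look unmoved in the final pictures, and the side view confirms the needle is in the green. Only the mallet was brought to the fixture. The highest end-of-row force reading was about 13 N, but I could not read the peaks within a tap.
- **Squareness:**
  - In the scene view, the mallet's axis lined up with the centre of the cap just before tapping.
  - At the bottom of each tap the tool's measured tilt was within about half a degree of its aim.
  - The tool was about 2–4 mm to the side of its aim at the bottom of each tap.
  - During the quick pull-backs it swung 5–8 mm sideways and about 1° or a little more. By the measured positions that was after the face had left the cap, but I had no picture from inside a tap to confirm it.

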